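# Put the lids back on the nut jars

### The job

The four nut jars have been standing open and their wooden lids are piled up beside them. Working down the pile from the top, take the lids one after another and close with each the jar whose mouth it fits, the plug in the mouth and the flange flat down on the rim all round. Leave every jar standing upright and closed, do not knock any jar over, and leave the tumbler and the bottle where they are.

Things in the scene. Friction and masses are not known exactly. Their poses are not given: they have to be found in the camera images.
- lid_1_center (a point): Smallest turned-wood lid, top of the pile, fits jar_1; round, z up, 44 mm high: tapered plug below (34 mm across at bottom, 46 at top, 12 high), flange (66 across, 7 thick), straight knob on top (40 across, 25 high). Point: on its axis half-way up, 3 mm above the flange's top face, 22 mm below the knob's top. Lids stand loosely plug on knob.
- lid_2_center (a point): Second smallest turned-wood lid, second from top, fits jar_2; round, z up, 44 mm high: tapered plug below (50 mm across at bottom, 62 at top, 12 high), flange (82 across, 7 thick), straight knob on top (40 across, 25 high). Point: on its axis half-way up, 3 mm above the flange's top face, 22 mm below the knob's top. Lids stand loosely plug on knob.
- lid_3_center (a point): Second largest turned-wood lid, third from top, fits jar_3; round, z up, 44 mm high: tapered plug below (66 mm across at bottom, 78 at top, 12 high), flange (98 across, 7 thick), straight knob on top (40 across, 25 high). Point: on its axis half-way up, 3 mm above the flange's top face, 22 mm below the knob's top. Lids stand loosely plug on knob.
- lid_4_center (a point): Largest turned-wood lid, bottom of the pile, fits jar_4; round, z up, 44 mm high: tapered plug below (82 mm across at bottom, 94 at top, 12 high), flange (114 across, 7 thick), straight knob on top (40 across, 25 high). Point: on its axis half-way up, 3 mm above the flange's top face, 22 mm below the knob's top. Lids stand loosely plug on knob.
- jar_1_mouth (a point): Tallest and narrowest of four open white stoneware jars with blue rims, loose on the table: 135 mm high, 62 mm across outside, mouth 52 mm inside, nuts lie 25 mm or more below the rim. Point: centre of the mouth at rim height; z is the jar's axis, up. Takes lid_1: when closed its plug is in the mouth, its flange on the rim and the lid's centre point 10 mm above this point.
- jar_2_mouth (a point): Second narrowest of four open white stoneware jars with blue rims, loose on the table: 120 mm high, 78 mm across outside, mouth 68 mm inside, nuts lie 25 mm or more below the rim. Point: centre of the mouth at rim height; z is the jar's axis, up. Takes lid_2: when closed its plug is in the mouth, its flange on the rim and the lid's centre point 10 mm above this point.
- jar_3_mouth (a point): Second widest of four open white stoneware jars with blue rims, loose on the table: 105 mm high, 94 mm across outside, mouth 84 mm inside, nuts lie 25 mm or more below the rim. Point: centre of the mouth at rim height; z is the jar's axis, up. Takes lid_3: when closed its plug is in the mouth, its flange on the rim and the lid's centre point 10 mm above this point.
- jar_4_mouth (a point): Lowest and widest of four open white stoneware jars with blue rims, loose on the table: 90 mm high, 110 mm across outside, mouth 100 mm inside, nuts lie 25 mm or more below the rim. Point: centre of the mouth at rim height; z is the jar's axis, up. Takes lid_4: when closed its plug is in the mouth, its flange on the rim and the lid's centre point 10 mm above this point.
- tumbler_center (a point): A bystander: an empty glass tumbler, 74 mm across, 85 mm high, loose on the table. The point is half-way up its axis. Not part of the job.
- bottle_center (a point): A bystander: a closed glass bottle with a green cap, 68 mm across, 200 mm high, loose on the table. The point is half-way up its axis. Not part of the job.
Things that resemble listed ones, but are neither listed nor needed, are in the scene too. What is shaped like the part that bears lid_4_center but blue is not meant.

How it is judged:
By the outcome, as a careful person would: the job done as asked, in the order asked, and still so for the second after the job is handed in, with the robot touching nothing.
It also fails if it takes over 128 s, if anything falls off the work surface, if the arm or the gripper's body presses on something with over 40 N, if the wrist force passes 120 N, or if a joint passes its speed limit or range.

### The arm

A 7-joint arm with a two-finger parallel gripper is mounted at the origin on the work surface. World frame = base frame: x ahead of the robot, y to its left, z up, the work surface at z = 0. Lengths are in m, angles in rad, forces in N, time in s.
With the tool pointing down it reaches from about 0.425 to 0.925 m from the base axis. Payload 6.8 kg.
Tool frame: the origin (TCP) lies midway between the tips of the shut fingers; the grasp point (between the pads) lies 19 mm behind it; z points along the fingers, y is the direction in which the jaws open and shut (so a half turn about z gives the same grasp; the last joint's range is limited). The gripper opens to 85 mm and grips with 20 to 120 N. Pads are 22 mm wide; open, the fingers measure 114 mm over their backs; the gripper's body (76 mm by 85 mm) begins 54 mm behind the grasp point. The pads swing forward as they close: fully open they stand 13 mm farther back than shut.
Start: joints at [1.113, 0.477, 0.022, 1.555, -0.011, 1.109, -0.083], TCP at [0.231, -0.634, 0.231] pointing down, gripper open.
Joint ranges: [-2.96, 2.96], [-0.34, 2.1], [-1.41, 1.46], [0.24, 2.44], [-1.37, 4.51], [0.17, 1.92], [-2.96, 2.96]. Speed limits (rad/s): [2.39, 2.39, 3.14, 3.14, 3.14, 3.14, 3.14].

### API

Orientations are given as a unit quaternion [w, x, y, z].
In Python, from station import readout, eyes, ticket gives the robot as it stands. The module is installed in compiled form; this text tells all that it offers.
- The arm moves only by the shell command python3 -m crank 'ROWS' [FORCE]. ROWS is JSON, a list of rows, each an object of numbers: "jaw": the opening in per cent of the stroke, from 0 (shut) to 100 (fully open); "x", "y", "z": the shift along the tool's x, y, z in mm; "ax", "ay", "az": the turn, a rotation vector about the tool's x, y, z in degrees. In form: [{"jaw": .., "x": .., "y": .., "z": .., "ax": .., "ay": .., "az": ..}, ...]. A call has 1 to 12 rows; each row shifts and turns the commanded pose from where the row before left it, along the tool's axes as they then stand; what a row does not reach is not made up. A row lasts 1/8 s, in which the tool goes at most 62.5 mm and 10.7 degrees, less where a joint would pass 70% of its speed; a pose out of reach is approached as far as the arm can. A call with a gripper value outside its range is refused whole. The fingers move at their own pace and stop on an object; FORCE is the grip in N (left out, the last holds). Time passes only in rows, so rows that do not move let the fingers close. It gives the time, the measured TCP pose, the force and the opening at its end, in the units of the state.
- readout.get_obs(): the state, without advancing time (a new reading comes with each control period).
- eyes.read_camera(name): name is "scene" or "top"; returns (picture, depth): 480x640x3 uint8, red, green, blue; 480x640 float32, m along the optical axis (not along the pixel's ray), 0 where there is no reading.
- eyes.calibration(name): a dict with "fx", "fy", "cx", "cy" (pixels), "k1" (the pictures are not rectified: a ray, as slopes to the right and down, at radius r is drawn at 1 + k1 r^2 times it, then the intrinsics apply), "R" (3x3) and "t" (3): a world point X has camera coordinates R X + t. Camera axes: x right, y down, z forward; pixel columns grow to the right and rows downward; lengths in m; the calibration is good to about 2 mm. A picture is of the moment at which its call begins. calibration takes no time and is no camera call.
- ticket.hand_in(): hands the job in, once; it reports no verdict.
The state is a dict: "t": time; "q": joint angles; "joint_vel": joint speeds; "joint_torque": joint torques, N m; "eef_pos": TCP position; "tool_rot": TCP orientation; "contact_force": force on the tool from outside, world axes, zero at the start; "torque": the same for the moment, N m; "gripper_width": opening from 0.0 (shut) to 1.0 (fully open).
Only numpy, scipy, OpenCV 4.12 (cv2) and the standard library are available. Lean on these libraries where they do the work, as an engineer would, in place of code of your own. Each camera call takes 0.05 s, during which the arm holds its last target. There are 200 camera calls.

## Working session

There is one attempt and no reset: what is moved stays moved. The work goes in short steps, Python scripts to look and compute and a shell command to move; the robot and the scene stay as the last step left them, time stands still between calls to the robot, and variables do not carry over. Pictures are saved under pics/ and viewed, about 12 in all and at most 16, crops included, and the job is handed in when it is done.

```bash
mkdir -p pics
python3 - <<'E'
from station import readout, eyes
import cv2, numpy as np
o=readout.get_obs(); print({k:np.round(v,3).tolist() for k,v in o.items()})
for n in("scene","top"):
    p,d=eyes.read_camera(n); cv2.imwrite(f"pics/{n}0.png",p[:,:,::-1]); np.save(f"{n}0.npy",d); print(n,eyes.calibration(n))
E
```

```text
{'t': 0.0, 'q': [1.113, 0.478, 0.022, 1.556, -0.011, 1.109, -0.083], 'joint_vel': [0.0, -0.001, -0.001, 0.002, 0.0, -0.001, 0.002], 'joint_torque': [0.001, -59.645, 1.608, -28.119, 0.012, 0.009, -0.0], 'eef_pos': [0.231, -0.634, 0.23], 'tool_rot': [-0.001, 0.985, 0.174, -0.0], 'contact_force': [0.008, -0.286, -0.019], 'torque': [0.022, -0.049, 0.023], 'gripper_width': 1.004}
scene {'fx': 581.5474959106775, 'fy': 581.5474959106775, 'cx': 325.7438642381402, 'cy': 236.510452582309, 'k1': -0.07715527799488456, 'R': array([[-0.33618155,  0.94170729,  0.01301303],
       [ 0.6434893 ,  0.23976543, -0.7269347 ],
       [-0.68767979, -0.23600829, -0.68658328]]), 't': array([ 0.24741617, -0.27940721,  1.78513945])}
top {'fx': 546.1643565400336, 'fy': 546.1643565400336, 'cx': 323.4286722169333, 'cy': 235.62035237909038, 'k1': -0.055822514383647506, 'R': array([[ 0.00441676, -0.99996085, -0.00766702],
       [-0.98879176, -0.00322296, -0.14926642],
       [ 0.14923587,  0.00824036, -0.98876729]]), 't': array([-0.05484427,  0.63241056,  1.51956998])}
```

View pics/scene0.png

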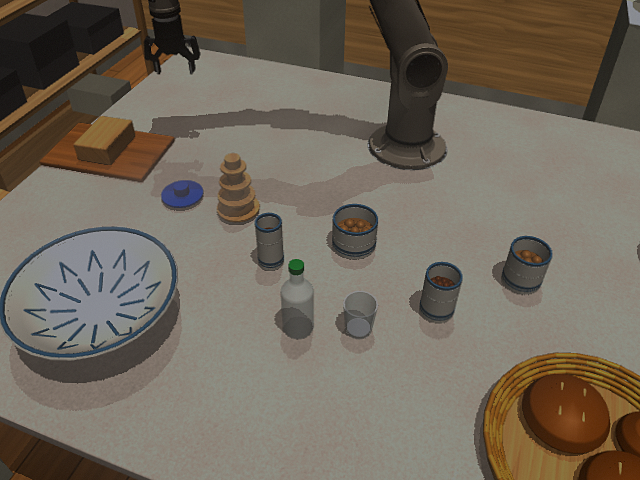

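View pics/top0.png

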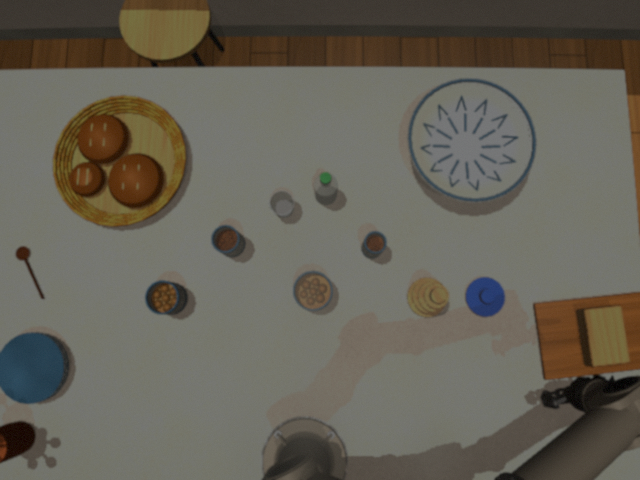

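The pile is at scene (237,185) / top (428,297). It could be confused with the blue lid at scene (182,194) / top (485,297), which is the decoy, and with the blue disc at top (33,368). The jars in the top view are jar_1 at (375,245), jar_4 at (313,291), jar_2 at (229,241) and jar_3 at (166,298). The bottle is at (326,187) and the tumbler at (282,205).

```bash
cat > h.py <<'E'
import numpy as np, cv2
from station import eyes, readout
def cloud(n, d):
    c=eyes.calibration(n); v,u=np.mgrid[0:480,0:640].astype(float)
    K=np.array([[c['fx'],0,c['cx']],[0,c['fy'],c['cy']],[0,0,1]])
    s=cv2.undistortPoints(np.stack([u.ravel(),v.ravel()],1)[:,None],K,np.array([c['k1'],0,0,0,0]))[:,0].reshape(480,640,2)
    P=np.dstack([s,np.ones((480,640))])*d[...,None]
    W=(P-c['t'])@c['R']; W[d==0]=np.nan
    return W
def proj(n,X):
    c=eyes.calibration(n); p=c['R']@np.array(X)+c['t']; s=p[:2]/p[2]; s=s*(1+c['k1']*(s@s))
    return s*c['fx']+[c['cx'],c['cy']]
def circ(P):
    A=np.c_[2*P[:,:2],np.ones(len(P))]
    for _ in range(4):
        s=np.linalg.lstsq(np.c_[2*P[:,:2],np.ones(len(P))],(P[:,:2]**2).sum(1),rcond=None)[0]
        r=np.sqrt(s[2]+s[:2]@s[:2]); e=abs(np.hypot(*(P[:,:2]-s[:2]).T)-r); P=P[e<max(.004,2*np.median(e))]
    return s[:2],r,len(P)
E
cat > m.py <<'E'
from h import *
W={n:cloud(n,np.load(n+"0.npy")) for n in("top","scene")}
img={n:cv2.imread(f"pics/{n}0.png") for n in W}
pt=W["top"]
for nm,(u,v),h,R in [("jar1",(375,245),.135,.031),("jar2",(229,241),.12,.039),("jar3",(166,298),.105,.047),("jar4",(313,291),.09,.055)]:
    c=np.nanmean(pt[v-4:v+5,u-4:u+5].reshape(-1,3),0)[:2]
    for n in W:
        P=W[n].reshape(-1,3); 
        m=(np.hypot(*(P[:,:2]-c).T)<R+.025)&(abs(P[:,2]-h)<.006)
        try: print(nm,n,c.round(3),[np.round(x,4) for x in circ(P[m])],"expect",R, "z",np.median(P[m][:,2]).round(4))
        except Exception as e: print(nm,n,e,m.sum())
c=np.nanmean(pt[292:301,424:433].reshape(-1,3),0)[:2]; print("pile",c)
for n in W:
    P=W[n].reshape(-1,3); 
    for k,R in ((1,.033),(2,.041),(3,.049),(4,.057)):
        b=(4-k)*.044
        for lab,z0,z1,rr in(("fl",b+.012,b+.022,R),("knob",b+.024 if k>1 else b+.026,b+.044,.02),("top",b+.041,b+.047,.02)):
            if lab=="top" and k>1: continue
            m=(np.hypot(*(P[:,:2]-c).T)<.08)&(P[:,2]>z0)&(P[:,2]<z1); Q=P[m]
            print(n,"lid",k,lab,len(Q),Q[:,:2].mean(0).round(4),(Q[:,:2].min(0)+Q[:,:2].max(0)).round(4)/2,[np.round(x,4) for x in circ(Q)],rr)
E
python3 m.py
python3 - <<'E'
import cv2,numpy as np
a=cv2.imread("pics/scene0.png")[130:230,150:290]; b=cv2.imread("pics/top0.png")[250:350,380:520]
cv2.imwrite("pics/crop1.png",np.hstack([cv2.resize(x,(400,286),interpolation=2) for x in(a,b)]))
E
```

```text
jar1 top [ 0.6   -0.196] [array([ 0.603 , -0.1926]), np.float64(0.0285), np.int64(110)] expect 0.031 z 0.135
jar1 scene [ 0.6   -0.196] [array([ 0.604 , -0.1898]), np.float64(0.0284), np.int64(180)] expect 0.031 z 0.1337
jar2 top [0.611 0.213] [array([0.6132, 0.2175]), np.float64(0.0364), np.int64(156)] expect 0.039 z 0.1192
jar2 scene [0.611 0.213] [array([0.6142, 0.2207]), np.float64(0.0364), np.int64(281)] expect 0.039 z 0.1191
jar3 top [0.451 0.388] [array([0.4521, 0.3894]), np.float64(0.0447), np.int64(199)] expect 0.047 z 0.1038
jar3 scene [0.451 0.388] [array([0.4541, 0.3939]), np.float64(0.0446), np.int64(302)] expect 0.047 z 0.1037
jar4 top [ 0.474 -0.024] [array([ 0.4742, -0.0229]), np.float64(0.0524), np.int64(210)] expect 0.055 z 0.0896
jar4 scene [ 0.474 -0.024] [array([ 0.4753, -0.0198]), np.float64(0.0526), np.int64(273)] expect 0.055 z 0.0889
pile [ 0.45684701 -0.329347  ]
top lid 1 fl 222 [ 0.4585 -0.348 ] [ 0.4597  -0.35095] [array([ 0.459 , -0.3516]), np.float64(0.0284), np.int64(168)] 0.033
top lid 1 knob 100 [ 0.4582 -0.3502] [ 0.4593 -0.3467] [array([ 0.4588, -0
[... 1332 characters left out ...]
34695] [array([ 0.4608, -0.345 ]), np.float64(0.0334), np.int64(216)] 0.041
scene lid 2 knob 96 [ 0.4707 -0.3396] [ 0.4672 -0.3341] [array([ 0.4617, -0.3446]), np.float64(0.0154), np.int64(78)] 0.02
scene lid 3 fl 459 [ 0.475  -0.3382] [ 0.46475 -0.34515] [array([ 0.4666, -0.3433]), np.float64(0.0394), np.int64(283)] 0.049
scene lid 3 knob 70 [ 0.4753 -0.3395] [ 0.47405 -0.3519 ] [array([ 0.4643, -0.3458]), np.float64(0.0169), np.int64(57)] 0.02
scene lid 4 fl 532 [ 0.4786 -0.3347] [ 0.46435 -0.3462 ] [array([ 0.4659, -0.3429]), np.float64(0.0444), np.int64(343)] 0.057
scene lid 4 knob 18 [ 0.4783 -0.3389] [ 0.49265 -0.3395 ] [array([ 0.4968, -0.332 ]), np.float64(0.0234), np.int64(15)] 0.02
```

View pics/crop1.png

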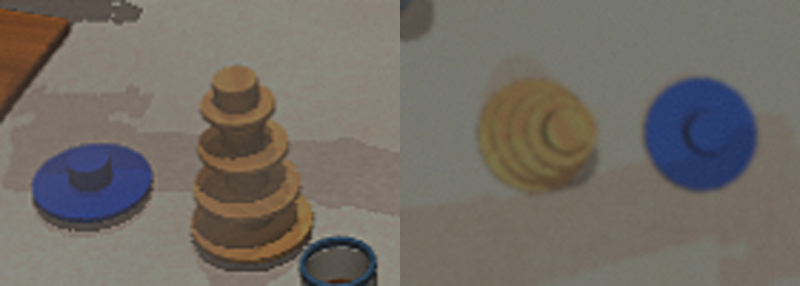

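The crop confirms it: the wooden four-tier pile is the target, and the plain blue lid to its left (scene) / right (top) is the decoy. I'm taking the pile at about (0.459, -0.349), with its levels at the expected heights. Now I'll approach.

```bash
python3 -m crank '[{"jaw":100,"z":-20,"az":10},{"jaw":100,"az":10},{"jaw":100}]' 40; python3 -m crank '[{"jaw":100,"x":38,"y":-47},{"jaw":100,"x":38,"y":-47},{"jaw":100,"x":38,"y":-47},{"jaw":100,"x":38,"y":-47},{"jaw":100,"x":38,"y":-47},{"jaw":100,"x":38,"y":-49},{"jaw":100},{"jaw":100}]'
```

```text
schema error: expected keys jaw, x, y, z, ax, ay, az
schema error: expected keys jaw, x, y, z, ax, ay, az
```

```bash
python3 -m crank '[{"jaw":100,"x":0,"y":0,"z":-20,"ax":0,"ay":0,"az":10},{"jaw":100,"x":0,"y":0,"z":0,"ax":0,"ay":0,"az":10},{"jaw":100,"x":0,"y":0,"z":0,"ax":0,"ay":0,"az":0}]' 40
```

```text
t: 0.48
eef_pos: [0.2313, -0.6338, 0.2509]
tool_rot: [-0.0, 1.0, 0.001, -0.0]
contact_force: [-0.6, 0.2, -0.5]
gripper_width: 0.996
```

Tool axes are now aligned: x is world +x, y is world −y and z is down.

```bash
python3 -m crank '[{"jaw":100,"x":38,"y":-47,"z":0,"ax":0,"ay":0,"az":0},{"jaw":100,"x":38,"y":-47,"z":0,"ax":0,"ay":0,"az":0},{"jaw":100,"x":38,"y":-47,"z":0,"ax":0,"ay":0,"az":0},{"jaw":100,"x":38,"y":-47,"z":0,"ax":0,"ay":0,"az":0},{"jaw":100,"x":38,"y":-47,"z":0,"ax":0,"ay":0,"az":0},{"jaw":100,"x":38,"y":-49,"z":0,"ax":0,"ay":0,"az":0},{"jaw":100,"x":0,"y":0,"z":0,"ax":0,"ay":0,"az":0},{"jaw":100,"x":0,"y":0,"z":0,"ax":0,"ay":0,"az":0}]'
python3 - <<'E'
from station import eyes; import cv2
p,d=eyes.read_camera("scene"); cv2.imwrite("pics/scene1.png",cv2.resize(p[60:260,130:370,::-1],(720,600)))
E
```

```text
t: 1.48
eef_pos: [0.4586, -0.3502, 0.2509]
tool_rot: [0.0, 1.0, 0.002, -0.001]
contact_force: [-0.9, -0.6, 0.5]
gripper_width: 0.998
```

View pics/scene1.png

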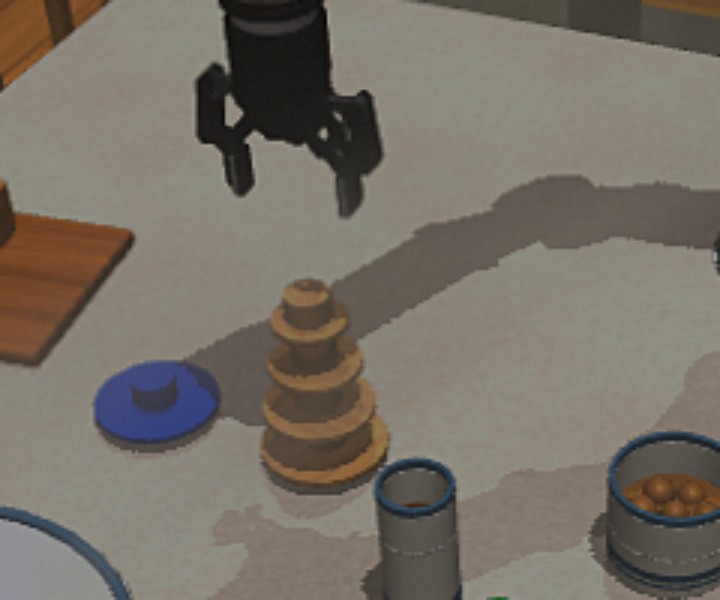

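The jaws are centred over lid_1 once the vertical's lean in the picture is allowed for: finger-tip mid (294,201) against knob (307,285). Going down to grip.

```bash
python3 -m crank '[{"jaw":100,"x":0,"y":0,"z":45,"ax":0,"ay":0,"az":0},{"jaw":100,"x":0,"y":0,"z":36,"ax":0,"ay":0,"az":0},{"jaw":100,"x":0,"y":0,"z":15,"ax":0,"ay":0,"az":0},{"jaw":40,"x":0,"y":0,"z":0,"ax":0,"ay":0,"az":0},{"jaw":30,"x":0,"y":0,"z":0,"ax":0,"ay":0,"az":0},{"jaw":20,"x":0,"y":0,"z":0,"ax":0,"ay":0,"az":0},{"jaw":20,"x":0,"y":0,"z":0,"ax":0,"ay":0,"az":0},{"jaw":20,"x":0,"y":0,"z":0,"ax":0,"ay":0,"az":0}]' 40; python3 -m crank '[{"jaw":20,"x":0,"y":0,"z":-5,"ax":0,"ay":0,"az":0},{"jaw":20,"x":0,"y":0,"z":-10,"ax":0,"ay":0,"az":0},{"jaw":20,"x":0,"y":0,"z":-25,"ax":0,"ay":0,"az":0},{"jaw":20,"x":0,"y":0,"z":-25,"ax":0,"ay":0,"az":0},{"jaw":20,"x":0,"y":0,"z":0,"ax":0,"ay":0,"az":0}]'
python3 - <<'E'
from station import eyes; import cv2
p,d=eyes.read_camera("scene"); cv2.imwrite("pics/scene2.png",cv2.resize(p[60:260,130:370,::-1],(720,600)))
E
```

```text
t: 2.52
eef_pos: [0.4602, -0.3508, 0.1571]
tool_rot: [0.001, 1.0, 0.0, 0.001]
contact_force: [-1.1, -0.6, 5.8]
gripper_width: 0.448
t: 3.15
eef_pos: [0.4603, -0.3507, 0.2227]
tool_rot: [0.001, 1.0, 0.0, 0.002]
contact_force: [-0.0, -1.1, -0.4]
gripper_width: 0.451
```

View pics/scene2.png

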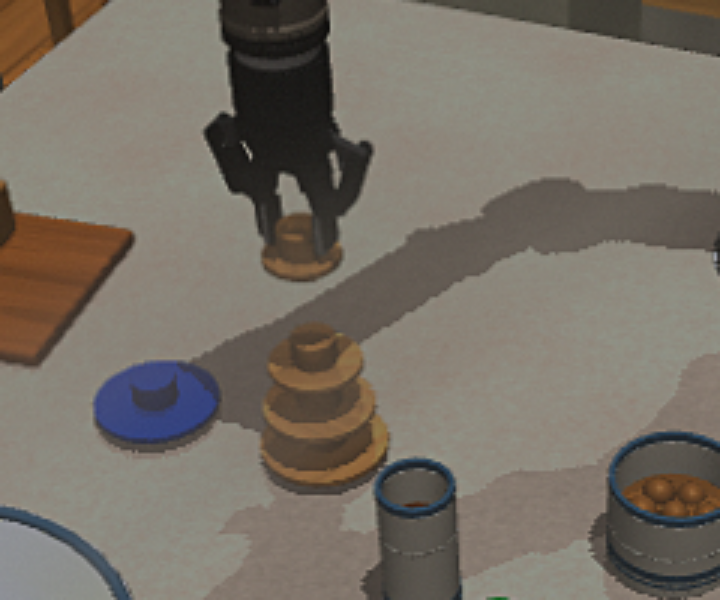

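Lid_1 is gripped level at crop (300,250), and the other three lids still stand at (315,400). Contact at 5.8 N indicates the tips touched the flange, so I'll grip the next ones a few mm higher. Now over to jar_1.

```bash
python3 -m crank '[{"jaw":20,"x":15,"y":-16,"z":0,"ax":0,"ay":0,"az":0},{"jaw":20,"x":32,"y":-36,"z":0,"ax":0,"ay":0,"az":0},{"jaw":20,"x":35,"y":-39,"z":0,"ax":0,"ay":0,"az":0},{"jaw":20,"x":33,"y":-37,"z":0,"ax":0,"ay":0,"az":0},{"jaw":20,"x":20,"y":-22,"z":0,"ax":0,"ay":0,"az":0},{"jaw":20,"x":8,"y":-10,"z":20,"ax":0,"ay":0,"az":0},{"jaw":20,"x":0,"y":0,"z":10,"ax":0,"ay":0,"az":0},{"jaw":20,"x":0,"y":0,"z":0,"ax":0,"ay":0,"az":0}]'
cat > m2.py <<'E'
from h import *; import sys
# held-lid flange vs TCP in each camera (depth + wood colour): argv: name, flange R, [jar x y rimz R]
nm,R=sys.argv[1],float(sys.argv[2])
o=readout.get_obs(); T=np.array(o["eef_pos"]); print("TCP",T.round(4))
out=[]
for n in("scene","top"):
    p,d=eyes.read_camera(n); cv2.imwrite(f"pics/{nm}_{n}.png",p[:,:,::-1]); W=cloud(n,d).reshape(-1,3)
    hsv=cv2.cvtColor(p,cv2.COLOR_RGB2HSV).reshape(-1,3); wood=(hsv[:,0]<28)&(hsv[:,1]>70)&(hsv[:,2]>50)
    q=W-T; m=wood&(np.hypot(q[:,0],q[:,1])<R+.012)&(q[:,2]>-.02)&(q[:,2]<.002); Q=W[m]
    if len(Q)>20:
        print(n,"flange",len(Q),[np.round(x,4) for x in circ(Q)],"bbox c",((Q.min(0)+Q.max(0))/2).round(4),"size",np.ptp(Q,0).round(4),"ztop",np.percentile(Q[:,2],90).round(4))
E
python3 m2.py l1 .033
python3 - <<'E'
import cv2,numpy as np
a=cv2.imread("pics/l1_scene.png")[160:280,210:370];b=cv2.imread("pics/l1_top.png")[190:310,300:460]
cv2.imwrite("pics/c3.png",np.hstack([cv2.resize(x,(400,300),interpolation=2) for x in(a,b)]))
E
```

```text
t: 4.2
eef_pos: [0.5997, -0.1916, 0.1881]
tool_rot: [0.0, 1.0, -0.001, -0.002]
contact_force: [-1.2, 0.8, -0.3]
gripper_width: 0.449
TCP [ 0.5997 -0.1916  0.1881]
scene flange 258 [array([ 0.6017, -0.1881]), np.float64(0.0269), np.int64(144)] bbox c [ 0.605  -0.1892  0.1815] size [0.0555 0.0645 0.0169] ztop 0.1849
```

View pics/c3.png

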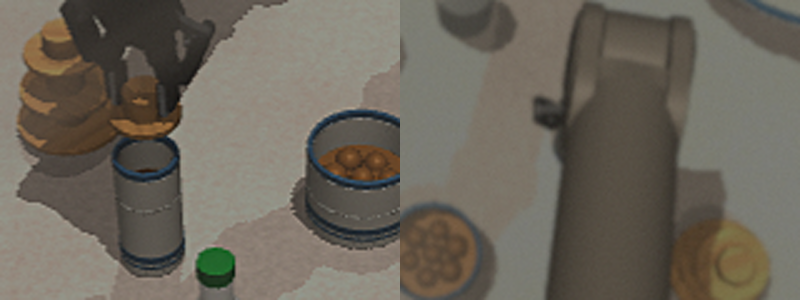

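The lid is held just above jar_1's mouth, and the top camera is blocked by the arm. I'll compare lid and jar in the scene camera alone, fitting circles of known radius to their near sides.

```bash
cat > m3.py <<'E'
from h import *; import sys
from scipy.optimize import least_squares
# fixed-radius fits in scene view: argv nm lidR jarR jarx jary rim ; flange band assumed TCP-.013..-.006-ish
nm,R,JR,jx,jy,rim=sys.argv[1],*map(float,sys.argv[2:7])
o=readout.get_obs(); T=np.array(o["eef_pos"]); print("TCP",T.round(4),"f",np.round(o["contact_force"],1))
p,d=eyes.read_camera("scene"); cv2.imwrite(f"pics/{nm}.png",p[:,:,::-1]); W=cloud("scene",d).reshape(-1,3)
W0=cloud("scene",np.load("scene0.npy")).reshape(-1,3); P0=cv2.imread("pics/scene0.png")
hsv=cv2.cvtColor(p,cv2.COLOR_RGB2HSV).reshape(-1,3); wood=(hsv[:,0]<28)&(hsv[:,1]>70)&(hsv[:,2]>50)
vd=np.array([-.946,-.325]) # horizontal view direction
def fit(Q,r,c):
    s=least_squares(lambda c:np.hypot(*(Q[:,:2]-c).T)-r,c,loss='soft_l1',f_scale=.002); return s.x,np.median(abs(s.fun)),len(Q)
q=W-T; m=wood&(np.hypot(q[:,0],q[:,1])<R+.012)&(q[:,2]>-.0165)&(q[:,2]<-.006); Q=W[m]
# keep outer arc nearest the camera: per bearing bin nearest point
def front(Q,c):
    e=Q[:,:2]-c; lat=e@np.array([-.325,.946]); k=np.round(lat/.003).astype(int)
    return np.array([Q[k==i][np.argmin(e[k==i]@vd)] for i in np.unique(k)])
L=fit(front(Q,T[:2]),R,T[:2]); 
J=np.array([jx,jy]); m=(np.hypot(*(W0[:,:2]-J).T)<JR+.012)&(W0[:,2]<rim-.006)&(W0[:,2]>rim-.035)
I=fit(front(W0[m],J),JR,J)
print("lid",L,"jar",I,"jar-lid mm",((I[0]-L[0])*1000).round(1))
E
python3 m3.py l1b .033 .031 .603 -.192 .135
```

```text
TCP [ 0.601  -0.1917  0.1901] f [-0.3 -0.3  0.4]
lid (array([ 0.59948747, -0.19038528]), np.float64(0.000947337110612085), 22) jar (array([ 0.60424881, -0.19015842]), np.float64(0.0003193761716079428), 21) jar-lid mm [4.8 0.2]
```

```bash
python3 -m crank '[{"jaw":20,"x":3,"y":0,"z":5,"ax":0,"ay":0,"az":0},{"jaw":20,"x":0,"y":0,"z":15,"ax":0,"ay":0,"az":0},{"jaw":20,"x":0,"y":0,"z":10,"ax":0,"ay":0,"az":0},{"jaw":20,"x":0,"y":0,"z":6,"ax":0,"ay":0,"az":0},{"jaw":20,"x":0,"y":0,"z":0,"ax":0,"ay":0,"az":0}]'; python3 m3.py l1c .033 .031 .603 -.192 .135; python3 -c "
import cv2
cv2.imwrite('pics/c4.png',cv2.resize(cv2.imread('pics/l1c.png')[170:280,210:350],(560,440),interpolation=2))"
```

```text
t: 4.97
eef_pos: [0.6046, -0.1897, 0.1535]
tool_rot: [-0.0, 1.0, 0.0, -0.001]
contact_force: [1.6, -0.3, 0.0]
gripper_width: 0.45
TCP [ 0.6046 -0.1897  0.1535] f [ 1.6 -0.3  0. ]
lid (array([ 0.60239503, -0.18762369]), np.float64(0.0005392239278985446), 22) jar (array([ 0.60424881, -0.19015842]), np.float64(0.0003193761716079428), 21) jar-lid mm [ 1.9 -2.5]
```

View pics/c4.png

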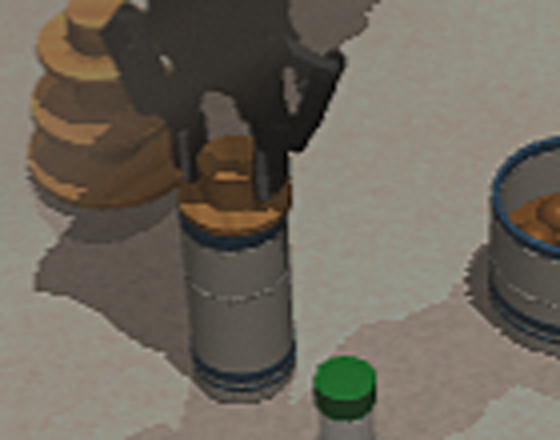

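The plug is in the mouth and the lid is centred to about 2 mm. Lowering until it touches.

```bash
python3 -m crank '[{"jaw":20,"x":1,"y":1.5,"z":3,"ax":0,"ay":0,"az":0},{"jaw":20,"x":0,"y":0,"z":1.5,"ax":0,"ay":0,"az":0},{"jaw":20,"x":0,"y":0,"z":0,"ax":0,"ay":0,"az":0}]';  python3 -m crank '[{"jaw":20,"x":0,"y":0,"z":2,"ax":0,"ay":0,"az":0},{"jaw":20,"x":0,"y":0,"z":0,"ax":0,"ay":0,"az":0}]'
```

```text
t: 5.4
eef_pos: [0.606, -0.1914, 0.1498]
tool_rot: [0.0, 1.0, 0.0, -0.0]
contact_force: [-0.4, 0.2, -0.6]
gripper_width: 0.451
t: 5.65
eef_pos: [0.6064, -0.1914, 0.1482]
tool_rot: [0.0, 1.0, 0.0, 0.0]
contact_force: [-0.1, -0.3, 1.4]
gripper_width: 0.444
```

```bash
python3 -m crank '[{"jaw":20,"x":0,"y":0,"z":2,"ax":0,"ay":0,"az":0},{"jaw":20,"x":0,"y":0,"z":0,"ax":0,"ay":0,"az":0}]'
```

```text
t: 5.9
eef_pos: [0.6074, -0.1916, 0.1482]
tool_rot: [0.0, 1.0, 0.0, 0.002]
contact_force: [-3.0, 0.4, 12.9]
gripper_width: 0.453
```

Seated: 13 N contact at TCP 0.148, the predicted height. Release, lift and go back over the pile for lid_2.

```bash
python3 -m crank '[{"jaw":20,"x":-1,"y":0,"z":-2,"ax":0,"ay":0,"az":0},{"jaw":60,"x":0,"y":0,"z":0,"ax":0,"ay":0,"az":0},{"jaw":100,"x":0,"y":0,"z":0,"ax":0,"ay":0,"az":0},{"jaw":100,"x":0,"y":0,"z":0,"ax":0,"ay":0,"az":0},{"jaw":100,"x":0,"y":0,"z":-10,"ax":0,"ay":0,"az":0},{"jaw":100,"x":0,"y":0,"z":-40,"ax":0,"ay":0,"az":0},{"jaw":100,"x":0,"y":0,"z":-10,"ax":0,"ay":0,"az":0},{"jaw":100,"x":-36,"y":40,"z":0,"ax":0,"ay":0,"az":0},{"jaw":100,"x":-36,"y":40,"z":0,"ax":0,"ay":0,"az":0},{"jaw":100,"x":-36,"y":40,"z":0,"ax":0,"ay":0,"az":0},{"jaw":100,"x":-36,"y":39,"z":0,"ax":0,"ay":0,"az":0},{"jaw":100,"x":0,"y":0,"z":0,"ax":0,"ay":0,"az":0}]'
python3 - <<'E'
from station import eyes; import cv2
p,d=eyes.read_camera("scene"); cv2.imwrite("pics/s5.png",cv2.resize(p[90:290,170:410,::-1],(720,600)))
E
```

```text
t: 7.4
eef_pos: [0.4569, -0.355, 0.2079]
tool_rot: [0.001, 1.0, -0.004, -0.001]
contact_force: [0.6, 0.3, 1.4]
gripper_width: 0.999
```

View pics/s5.png

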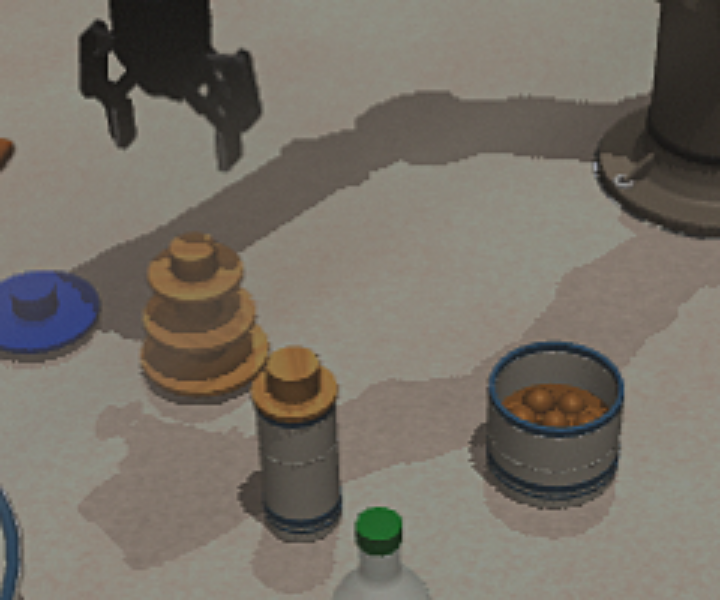

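Jar_1 at (295,440) is upright and closed with the flange flat, and the three remaining lids at (205,320) are undisturbed. Now gripping lid_2.

```bash
python3 -m crank '[{"jaw":100,"x":4,"y":-5,"z":40,"ax":0,"ay":0,"az":0},{"jaw":100,"x":0,"y":0,"z":37,"ax":0,"ay":0,"az":0},{"jaw":100,"x":0,"y":0,"z":15,"ax":0,"ay":0,"az":0},{"jaw":20,"x":0,"y":0,"z":0,"ax":0,"ay":0,"az":0},{"jaw":20,"x":0,"y":0,"z":0,"ax":0,"ay":0,"az":0},{"jaw":20,"x":0,"y":0,"z":0,"ax":0,"ay":0,"az":0},{"jaw":20,"x":0,"y":0,"z":0,"ax":0,"ay":0,"az":0},{"jaw":20,"x":0,"y":0,"z":0,"ax":0,"ay":0,"az":0}]' 40; python3 -m crank '[{"jaw":20,"x":0,"y":0,"z":-5,"ax":0,"ay":0,"az":0},{"jaw":20,"x":0,"y":0,"z":-15,"ax":0,"ay":0,"az":0},{"jaw":20,"x":0,"y":0,"z":-30,"ax":0,"ay":0,"az":0},{"jaw":20,"x":0,"y":0,"z":-40,"ax":0,"ay":0,"az":0},{"jaw":20,"x":0,"y":0,"z":-30,"ax":0,"ay":0,"az":0},{"jaw":20,"x":0,"y":0,"z":0,"ax":0,"ay":0,"az":0}]'
```

```text
t: 8.45
eef_pos: [0.4663, -0.3464, 0.1176]
tool_rot: [0.001, 1.0, 0.0, 0.002]
contact_force: [-0.1, -0.9, 6.4]
gripper_width: 0.446
t: 9.2
eef_pos: [0.4665, -0.3463, 0.2393]
tool_rot: [0.002, 1.0, 0.0, 0.002]
contact_force: [0.1, -0.2, -1.5]
gripper_width: 0.444
```

```bash
python3 -m crank '[{"jaw":20,"x":8,"y":-30,"z":0,"ax":0,"ay":0,"az":0},{"jaw":20,"x":13,"y":-50,"z":0,"ax":0,"ay":0,"az":0},{"jaw":20,"x":15,"y":-56,"z":0,"ax":0,"ay":0,"az":0},{"jaw":20,"x":15,"y":-56,"z":0,"ax":0,"ay":0,"az":0},{"jaw":20,"x":15,"y":-56,"z":0,"ax":0,"ay":0,"az":0},{"jaw":20,"x":15,"y":-56,"z":0,"ax":0,"ay":0,"az":0},{"jaw":20,"x":15,"y":-56,"z":0,"ax":0,"ay":0,"az":0},{"jaw":20,"x":15,"y":-56,"z":0,"ax":0,"ay":0,"az":0},{"jaw":20,"x":15,"y":-56,"z":0,"ax":0,"ay":0,"az":0},{"jaw":20,"x":13,"y":-50,"z":0,"ax":0,"ay":0,"az":0},{"jaw":20,"x":8,"y":-30,"z":0,"ax":0,"ay":0,"az":0},{"jaw":20,"x":0,"y":-13,"z":0,"ax":0,"ay":0,"az":0}]'; python3 -m crank '[{"jaw":20,"x":0,"y":0,"z":20,"ax":0,"ay":0,"az":0},{"jaw":20,"x":0,"y":0,"z":40,"ax":0,"ay":0,"az":0},{"jaw":20,"x":0,"y":0,"z":5,"ax":0,"ay":0,"az":0},{"jaw":20,"x":0,"y":0,"z":0,"ax":0,"ay":0,"az":0}]'; python3 m3.py l2a .041 .039 .6137 .2191 .120
```

```text
t: 10.7
eef_pos: [0.6109, 0.2217, 0.2346]
tool_rot: [-0.0, 1.0, 0.002, -0.001]
contact_force: [0.9, -0.1, -1.1]
gripper_width: 0.447
t: 11.2
eef_pos: [0.6117, 0.2181, 0.1706]
tool_rot: [0.0, 1.0, -0.0, -0.0]
contact_force: [-0.0, 0.7, 0.3]
gripper_width: 0.443
TCP [0.6117 0.2181 0.1706] f [-0.   0.7  0.3]
lid (array([0.60424543, 0.21902311]), np.float64(0.0008615058598656147), 28) jar (array([0.61398421, 0.22112722]), np.float64(0.00039394199213277706), 26) jar-lid mm [9.7 2.1]
```

```bash
python3 -m crank '[{"jaw":20,"x":8,"y":-1.5,"z":0,"ax":0,"ay":0,"az":0},{"jaw":20,"x":0,"y":0,"z":12,"ax":0,"ay":0,"az":0},{"jaw":20,"x":0,"y":0,"z":8,"ax":0,"ay":0,"az":0},{"jaw":20,"x":0,"y":0,"z":5,"ax":0,"ay":0,"az":0},{"jaw":20,"x":0,"y":0,"z":0,"ax":0,"ay":0,"az":0}]'; python3 m3.py l2b .041 .039 .6137 .2191 .120; python3 -c "
import cv2
cv2.imwrite('pics/c6.png',cv2.resize(cv2.imread('pics/l2b.png')[210:340,360:520],(640,520),interpolation=2))"
```

```text
t: 11.88
eef_pos: [0.6193, 0.221, 0.1451]
tool_rot: [0.0, 1.0, 0.0, -0.001]
contact_force: [0.5, 0.6, -0.0]
gripper_width: 0.444
TCP [0.6193 0.221  0.1451] f [ 0.5  0.6 -0. ]
lid (array([0.61209646, 0.22171115]), np.float64(0.00080647373380624), 28) jar (array([0.61398421, 0.22112722]), np.float64(0.00039394199213277706), 26) jar-lid mm [ 1.9 -0.6]
```

View pics/c6.png

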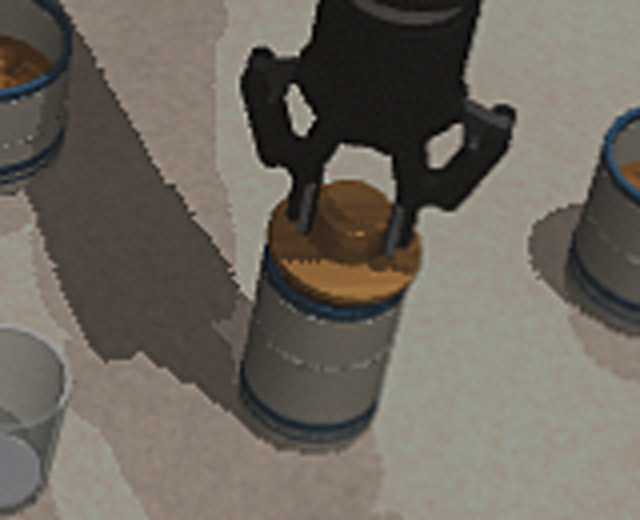

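The plug is in jar_2's mouth and well centred. Finishing the descent.

```bash
python3 -m crank '[{"jaw":20,"x":1,"y":0,"z":3,"ax":0,"ay":0,"az":0},{"jaw":20,"x":0,"y":0,"z":2.5,"ax":0,"ay":0,"az":0},{"jaw":20,"x":0,"y":0,"z":0,"ax":0,"ay":0,"az":0}]'; python3 -m crank '[{"jaw":20,"x":0,"y":0,"z":2.5,"ax":0,"ay":0,"az":0},{"jaw":20,"x":0,"y":0,"z":0,"ax":0,"ay":0,"az":0}]'
```

```text
t: 12.3
eef_pos: [0.6206, 0.2211, 0.1401]
tool_rot: [0.0, 1.0, 0.0, -0.0]
contact_force: [-0.1, -0.3, -1.7]
gripper_width: 0.448
t: 12.55
eef_pos: [0.6211, 0.2213, 0.1384]
tool_rot: [-0.0, 1.0, 0.0, 0.0]
contact_force: [-1.6, -0.7, 3.6]
gripper_width: 0.444
```

```bash
python3 -m crank '[{"jaw":20,"x":0,"y":0,"z":1.5,"ax":0,"ay":0,"az":0},{"jaw":20,"x":0,"y":0,"z":0,"ax":0,"ay":0,"az":0}]'
```

```text
t: 12.8
eef_pos: [0.6217, 0.2221, 0.1381]
tool_rot: [-0.001, 1.0, 0.0, 0.001]
contact_force: [-0.1, -0.0, 9.2]
gripper_width: 0.445
```

Seated at the expected height with 9 N. Release, lift and return to the pile.

```bash
python3 -m crank '[{"jaw":20,"x":0,"y":0,"z":-1.5,"ax":0,"ay":0,"az":0},{"jaw":60,"x":0,"y":0,"z":0,"ax":0,"ay":0,"az":0},{"jaw":100,"x":0,"y":0,"z":0,"ax":0,"ay":0,"az":0},{"jaw":100,"x":0,"y":0,"z":0,"ax":0,"ay":0,"az":0},{"jaw":100,"x":0,"y":0,"z":-10,"ax":0,"ay":0,"az":0},{"jaw":100,"x":0,"y":0,"z":-40,"ax":0,"ay":0,"az":0},{"jaw":100,"x":0,"y":0,"z":-20,"ax":0,"ay":0,"az":0}]'; python3 -m crank '[{"jaw":100,"x":-8,"y":31,"z":0,"ax":0,"ay":0,"az":0},{"jaw":100,"x":-14,"y":50,"z":0,"ax":0,"ay":0,"az":0},{"jaw":100,"x":-16,"y":57,"z":0,"ax":0,"ay":0,"az":0},{"jaw":100,"x":-16,"y":57,"z":0,"ax":0,"ay":0,"az":0},{"jaw":100,"x":-16,"y":57,"z":0,"ax":0,"ay":0,"az":0},{"jaw":100,"x":-16,"y":57,"z":0,"ax":0,"ay":0,"az":0},{"jaw":100,"x":-16,"y":57,"z":0,"ax":0,"ay":0,"az":0},{"jaw":100,"x":-16,"y":57,"z":0,"ax":0,"ay":0,"az":0},{"jaw":100,"x":-16,"y":57,"z":0,"ax":0,"ay":0,"az":0},{"jaw":100,"x":-16,"y":50,"z":0,"ax":0,"ay":0,"az":0},{"jaw":100,"x":-8,"y":31,"z":0,"ax":0,"ay":0,"az":0},{"jaw":100,"x":0,"y":10,"z":0,"ax":0,"ay":0,"az":0}]'; python3 -m crank '[{"jaw":100,"x":0,"y":0,"z":0,"ax":0,"ay":0,"az":0},{"jaw":100,"x":0,"y":0,"z":0,"ax":0,"ay":0,"az":0}]';python3 - <<'E'
from station import eyes; import cv2
p,d=eyes.read_camera("scene"); cv2.imwrite("pics/s7.png",p[100:350,150:570,::-1])
E
```

```text
t: 13.68
eef_pos: [0.6217, 0.2218, 0.2106]
tool_rot: [-0.001, 1.0, 0.0, 0.002]
contact_force: [-0.1, 0.3, -0.6]
gripper_width: 1.001
t: 15.18
eef_pos: [0.462, -0.3523, 0.208]
tool_rot: [0.0, 1.0, -0.002, -0.0]
contact_force: [0.0, 0.2, 0.3]
gripper_width: 1.001
t: 15.42
eef_pos: [0.4641, -0.348, 0.2078]
tool_rot: [-0.0, 1.0, 0.002, 0.0]
contact_force: [-0.2, 0.2, -0.6]
gripper_width: 1.001
```

View pics/s7.png

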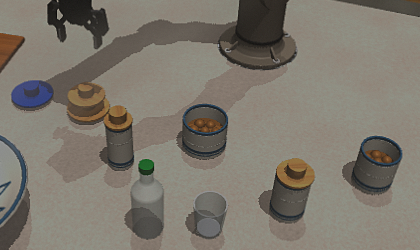

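Jars 1 and 2 at crop (119,140) and (292,190) are closed and upright, and lids 3 and 4 stand at (88,102). Now gripping lid_3.

```bash
python3 -m crank '[{"jaw":100,"x":0,"y":1,"z":40,"ax":0,"ay":0,"az":0},{"jaw":100,"x":0,"y":0,"z":50,"ax":0,"ay":0,"az":0},{"jaw":100,"x":0,"y":0,"z":35,"ax":0,"ay":0,"az":0},{"jaw":100,"x":0,"y":0,"z":13,"ax":0,"ay":0,"az":0},{"jaw":20,"x":0,"y":0,"z":0,"ax":0,"ay":0,"az":0},{"jaw":20,"x":0,"y":0,"z":0,"ax":0,"ay":0,"az":0},{"jaw":20,"x":0,"y":0,"z":0,"ax":0,"ay":0,"az":0},{"jaw":20,"x":0,"y":0,"z":0,"ax":0,"ay":0,"az":0},{"jaw":20,"x":0,"y":0,"z":0,"ax":0,"ay":0,"az":0}]' 40; python3 -m crank '[{"jaw":20,"x":0,"y":0,"z":-5,"ax":0,"ay":0,"az":0},{"jaw":20,"x":0,"y":0,"z":-15,"ax":0,"ay":0,"az":0},{"jaw":20,"x":0,"y":0,"z":-35,"ax":0,"ay":0,"az":0},{"jaw":20,"x":0,"y":0,"z":-50,"ax":0,"ay":0,"az":0},{"jaw":20,"x":0,"y":0,"z":-45,"ax":0,"ay":0,"az":0},{"jaw":20,"x":0,"y":0,"z":-10,"ax":0,"ay":0,"az":0},{"jaw":20,"x":0,"y":0,"z":0,"ax":0,"ay":0,"az":0}]'
```

```text
t: 16.6
eef_pos: [0.4643, -0.3514, 0.0717]
tool_rot: [0.001, 1.0, 0.0, 0.001]
contact_force: [-0.9, 0.7, 5.6]
gripper_width: 0.447
t: 17.48
eef_pos: [0.4631, -0.3511, 0.2306]
tool_rot: [0.0, 1.0, 0.0, 0.001]
contact_force: [0.7, 1.0, -0.9]
gripper_width: 0.447
```

```bash
python3 -m crank '[{"jaw":20,"x":0,"y":-31,"z":0,"ax":0,"ay":0,"az":0},{"jaw":20,"x":0,"y":-50,"z":0,"ax":0,"ay":0,"az":0},{"jaw":20,"x":0,"y":-58,"z":0,"ax":0,"ay":0,"az":0},{"jaw":20,"x":0,"y":-58,"z":0,"ax":0,"ay":0,"az":0},{"jaw":20,"x":0,"y":-58,"z":0,"ax":0,"ay":0,"az":0},{"jaw":20,"x":0,"y":-58,"z":0,"ax":0,"ay":0,"az":0},{"jaw":20,"x":0,"y":-58,"z":0,"ax":0,"ay":0,"az":0}]'; python3 -m crank '[{"jaw":20,"x":-2,"y":-58,"z":0,"ax":0,"ay":0,"az":0},{"jaw":20,"x":-2,"y":-58,"z":0,"ax":0,"ay":0,"az":0},{"jaw":20,"x":-2,"y":-58,"z":0,"ax":0,"ay":0,"az":0},{"jaw":20,"x":-2,"y":-58,"z":0,"ax":0,"ay":0,"az":0},{"jaw":20,"x":-2,"y":-58,"z":0,"ax":0,"ay":0,"az":0},{"jaw":20,"x":0,"y":-50,"z":0,"ax":0,"ay":0,"az":0},{"jaw":20,"x":0,"y":-30,"z":20,"ax":0,"ay":0,"az":0},{"jaw":20,"x":0,"y":0,"z":40,"ax":0,"ay":0,"az":0},{"jaw":20,"x":0,"y":0,"z":20,"ax":0,"ay":0,"az":0},{"jaw":20,"x":0,"y":0,"z":0,"ax":0,"ay":0,"az":0},{"jaw":20,"x":0,"y":0,"z":0,"ax":0,"ay":0,"az":0}]'; python3 m3.py l3a .049 .047 .4531 .3916 .105
```

```text
t: 18.35
eef_pos: [0.4614, 0.0216, 0.2282]
tool_rot: [0.0, 1.0, 0.0, -0.001]
contact_force: [1.2, -0.1, -0.2]
gripper_width: 0.446
t: 19.73
eef_pos: [0.4532, 0.3901, 0.1507]
tool_rot: [-0.0, 1.0, -0.0, 0.0]
contact_force: [0.6, 0.2, -0.7]
gripper_width: 0.449
TCP [0.4532 0.3901 0.1507] f [ 0.6  0.2 -0.7]
lid (array([0.45210251, 0.390796  ]), np.float64(0.0007854350504273647), 33) jar (array([0.45530077, 0.39310021]), np.float64(0.0006327355284774516), 32) jar-lid mm [3.2 2.3]
```

```bash
python3 -m crank '[{"jaw":20,"x":2.5,"y":-2,"z":0,"ax":0,"ay":0,"az":0},{"jaw":20,"x":0,"y":0,"z":10,"ax":0,"ay":0,"az":0},{"jaw":20,"x":0,"y":0,"z":8,"ax":0,"ay":0,"az":0},{"jaw":20,"x":0,"y":0,"z":4,"ax":0,"ay":0,"az":0},{"jaw":20,"x":0,"y":0,"z":0,"ax":0,"ay":0,"az":0}]'; python3 m3.py l3b .049 .047 .4531 .3916 .105; python3 -c "
import cv2
cv2.imwrite('pics/c8.png',cv2.resize(cv2.imread('pics/l3b.png')[190:310,450:610],(640,480),interpolation=2))"
```

```text
t: 20.4
eef_pos: [0.4548, 0.3918, 0.1272]
tool_rot: [0.0, 1.0, 0.0, -0.0]
contact_force: [-0.8, 0.1, -1.5]
gripper_width: 0.448
TCP [0.4548 0.3918 0.1272] f [-0.8  0.1 -1.5]
lid (array([0.45345431, 0.39289062]), np.float64(0.0016401748506191735), 33) jar (array([0.45530077, 0.39310021]), np.float64(0.0006327355284774516), 32) jar-lid mm [1.8 0.2]
```

View pics/c8.png

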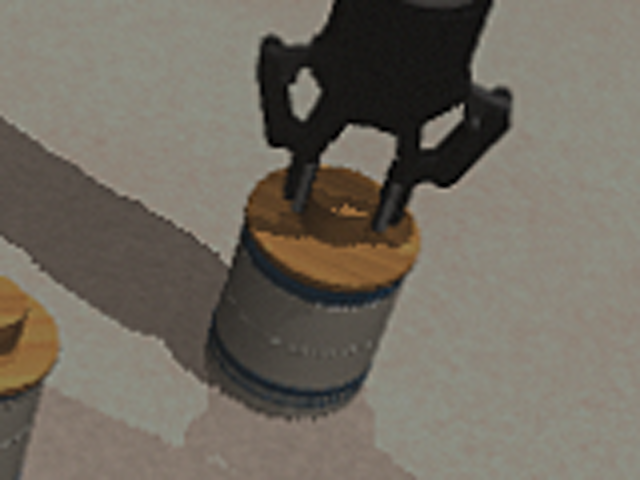

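Lid_3 is centred in jar_3's mouth, a few mm above its seat.

```bash
python3 -m crank '[{"jaw":20,"x":1,"y":0,"z":3,"ax":0,"ay":0,"az":0},{"jaw":20,"x":0,"y":0,"z":2,"ax":0,"ay":0,"az":0},{"jaw":20,"x":0,"y":0,"z":0,"ax":0,"ay":0,"az":0}]'; python3 -m crank '[{"jaw":20,"x":0,"y":0,"z":2.5,"ax":0,"ay":0,"az":0},{"jaw":20,"x":0,"y":0,"z":0,"ax":0,"ay":0,"az":0}]'
```

```text
t: 20.82
eef_pos: [0.4561, 0.3919, 0.1226]
tool_rot: [0.0, 1.0, 0.0, -0.0]
contact_force: [-0.8, 0.7, -1.1]
gripper_width: 0.446
t: 21.08
eef_pos: [0.4562, 0.3923, 0.1208]
tool_rot: [-0.0, 1.0, 0.0, 0.0]
contact_force: [-0.6, -0.5, 3.0]
gripper_width: 0.447
```

```bash
python3 -m crank '[{"jaw":20,"x":0,"y":0,"z":1.5,"ax":0,"ay":0,"az":0},{"jaw":20,"x":0,"y":0,"z":0,"ax":0,"ay":0,"az":0}]'; python3 -m crank '[{"jaw":20,"x":0,"y":0,"z":-1.5,"ax":0,"ay":0,"az":0},{"jaw":60,"x":0,"y":0,"z":0,"ax":0,"ay":0,"az":0},{"jaw":100,"x":0,"y":0,"z":0,"ax":0,"ay":0,"az":0},{"jaw":100,"x":0,"y":0,"z":0,"ax":0,"ay":0,"az":0},{"jaw":100,"x":0,"y":0,"z":-10,"ax":0,"ay":0,"az":0},{"jaw":100,"x":0,"y":0,"z":-40,"ax":0,"ay":0,"az":0},{"jaw":100,"x":0,"y":0,"z":-30,"ax":0,"ay":0,"az":0}]'; python3 -m crank '[{"jaw":100,"x":0,"y":31,"z":0,"ax":0,"ay":0,"az":0},{"jaw":100,"x":0,"y":50,"z":0,"ax":0,"ay":0,"az":0},{"jaw":100,"x":0,"y":58,"z":0,"ax":0,"ay":0,"az":0},{"jaw":100,"x":0,"y":58,"z":0,"ax":0,"ay":0,"az":0},{"jaw":100,"x":2,"y":58,"z":0,"ax":0,"ay":0,"az":0},{"jaw":100,"x":2,"y":58,"z":0,"ax":0,"ay":0,"az":0},{"jaw":100,"x":2,"y":58,"z":0,"ax":0,"ay":0,"az":0}]';  python3 -m crank '[{"jaw":100,"x":1,"y":58,"z":0,"ax":0,"ay":0,"az":0},{"jaw":100,"x":0,"y":58,"z":0,"ax":0,"ay":0,"az":0},{"jaw":100,"x":0,"y":58,"z":0,"ax":0,"ay":0,"az":0},{"jaw":100,"x":0,"y":58,"z":0,"ax":0,"ay":0,"az":0},{"jaw":100,"x":0,"y":58,"z":0,"ax":0,"ay":0,"az":0},{"jaw":100,"x":0,"y":50,"z":0,"ax":0,"ay":0,"az":0},{"jaw":100,"x":0,"y":31,"z":0,"ax":0,"ay":0,"az":0},{"jaw":100,"x":0,"y":0,"z":0,"ax":0,"ay":0,"az":0},{"jaw":100,"x":0,"y":0,"z":0,"ax":0,"ay":0,"az":0}]';python3 - <<'E'
from station import eyes; import cv2
p,d=eyes.read_camera("scene"); cv2.imwrite("pics/s9.png",p[60:350,150:590,::-1])
E
```

```text
t: 21.32
eef_pos: [0.4563, 0.3923, 0.1207]
tool_rot: [-0.0, 1.0, 0.0, 0.001]
contact_force: [-4.0, -4.1, 14.4]
gripper_width: 0.447
t: 22.2
eef_pos: [0.4563, 0.3925, 0.2024]
tool_rot: [-0.001, 1.0, 0.0, 0.0]
contact_force: [0.4, 0.2, 0.4]
gripper_width: 0.997
t: 23.08
eef_pos: [0.4626, 0.0193, 0.2013]
tool_rot: [-0.0, 1.0, 0.0, 0.001]
contact_force: [0.9, -0.3, -0.2]
gripper_width: 1.004
t: 24.2
eef_pos: [0.464, -0.3489, 0.2006]
tool_rot: [-0.0, 1.0, 0.001, 0.0]
contact_force: [1.1, 0.5, -0.4]
gripper_width: 0.998
```

View pics/s9.png

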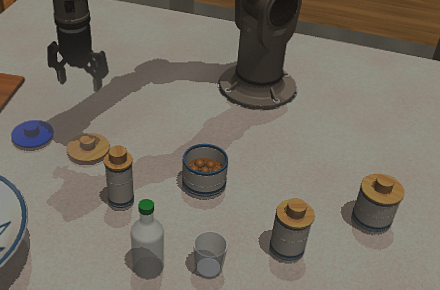

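Jars 1, 2 and 3 are closed and upright, and lid_4 remains at crop (88,148) beside the blue decoy at (32,134). Now gripping lid_4.

```bash
python3 -m crank '[{"jaw":100,"x":0,"y":1,"z":40,"ax":0,"ay":0,"az":0},{"jaw":100,"x":0,"y":0,"z":50,"ax":0,"ay":0,"az":0},{"jaw":100,"x":0,"y":0,"z":45,"ax":0,"ay":0,"az":0},{"jaw":100,"x":0,"y":0,"z":28,"ax":0,"ay":0,"az":0},{"jaw":100,"x":0,"y":0,"z":11,"ax":0,"ay":0,"az":0},{"jaw":20,"x":0,"y":0,"z":0,"ax":0,"ay":0,"az":0},{"jaw":20,"x":0,"y":0,"z":0,"ax":0,"ay":0,"az":0},{"jaw":20,"x":0,"y":0,"z":0,"ax":0,"ay":0,"az":0},{"jaw":20,"x":0,"y":0,"z":0,"ax":0,"ay":0,"az":0},{"jaw":20,"x":0,"y":0,"z":0,"ax":0,"ay":0,"az":0}]' 40; python3 -m crank '[{"jaw":20,"x":0,"y":0,"z":-5,"ax":0,"ay":0,"az":0},{"jaw":20,"x":0,"y":0,"z":-15,"ax":0,"ay":0,"az":0},{"jaw":20,"x":0,"y":0,"z":-35,"ax":0,"ay":0,"az":0},{"jaw":20,"x":0,"y":0,"z":-50,"ax":0,"ay":0,"az":0},{"jaw":20,"x":0,"y":0,"z":-40,"ax":0,"ay":0,"az":0},{"jaw":20,"x":0,"y":0,"z":-10,"ax":0,"ay":0,"az":0},{"jaw":20,"x":0,"y":0,"z":0,"ax":0,"ay":0,"az":0}]'
```

```text
t: 25.5
eef_pos: [0.4646, -0.3513, 0.0281]
tool_rot: [0.001, 1.0, 0.0, 0.001]
contact_force: [-1.5, 1.5, 6.6]
gripper_width: 0.449
t: 26.38
eef_pos: [0.4635, -0.351, 0.1817]
tool_rot: [0.0, 1.0, 0.0, 0.0]
contact_force: [0.5, 0.2, -2.2]
gripper_width: 0.45
```

```bash
python3 -m crank '[{"jaw":20,"x":0,"y":-31,"z":0,"ax":0,"ay":0,"az":0},{"jaw":20,"x":0,"y":-50,"z":0,"ax":0,"ay":0,"az":0},{"jaw":20,"x":3,"y":-56,"z":0,"ax":0,"ay":0,"az":0},{"jaw":20,"x":4,"y":-56,"z":0,"ax":0,"ay":0,"az":0},{"jaw":20,"x":4,"y":-56,"z":0,"ax":0,"ay":0,"az":0},{"jaw":20,"x":0,"y":-50,"z":0,"ax":0,"ay":0,"az":0},{"jaw":20,"x":0,"y":-31,"z":0,"ax":0,"ay":0,"az":0},{"jaw":20,"x":0,"y":0,"z":30,"ax":0,"ay":0,"az":0},{"jaw":20,"x":0,"y":0,"z":13,"ax":0,"ay":0,"az":0},{"jaw":20,"x":0,"y":0,"z":0,"ax":0,"ay":0,"az":0},{"jaw":20,"x":0,"y":0,"z":0,"ax":0,"ay":0,"az":0}]'; python3 m3.py l4a .057 .055 .4748 -.0214 .09
```

```text
t: 27.75
eef_pos: [0.4747, -0.0214, 0.1385]
tool_rot: [-0.0, 1.0, -0.0, 0.0]
contact_force: [0.2, 0.1, -2.1]
gripper_width: 0.445
TCP [ 0.4747 -0.0214  0.1385] f [ 0.2  0.1 -2.1]
lid (array([ 0.46945085, -0.01936804]), np.float64(0.000652219215462678), 38) jar (array([ 0.47572227, -0.02007313]), np.float64(0.0006780586393659305), 38) jar-lid mm [ 6.3 -0.7]
```

```bash
python3 -m crank '[{"jaw":20,"x":5,"y":0.5,"z":0,"ax":0,"ay":0,"az":0},{"jaw":20,"x":0,"y":0,"z":13,"ax":0,"ay":0,"az":0},{"jaw":20,"x":0,"y":0,"z":8,"ax":0,"ay":0,"az":0},{"jaw":20,"x":0,"y":0,"z":5,"ax":0,"ay":0,"az":0},{"jaw":20,"x":0,"y":0,"z":0,"ax":0,"ay":0,"az":0}]'; python3 m3.py l4b .057 .055 .4748 -.0214 .09; python3 -c "
import cv2
cv2.imwrite('pics/c10.png',cv2.resize(cv2.imread('pics/l4b.png')[150:270,280:440],(640,480),interpolation=2))"
```

```text
t: 28.42
eef_pos: [0.479, -0.0214, 0.1117]
tool_rot: [-0.0, 1.0, 0.0, -0.001]
contact_force: [0.6, 0.3, -0.7]
gripper_width: 0.441
TCP [ 0.479  -0.0214  0.1117] f [ 0.6  0.3 -0.7]
lid (array([ 0.47383834, -0.01956769]), np.float64(0.0010162446687932841), 39) jar (array([ 0.47572227, -0.02007313]), np.float64(0.0006780586393659305), 38) jar-lid mm [ 1.9 -0.5]
```

View pics/c10.png

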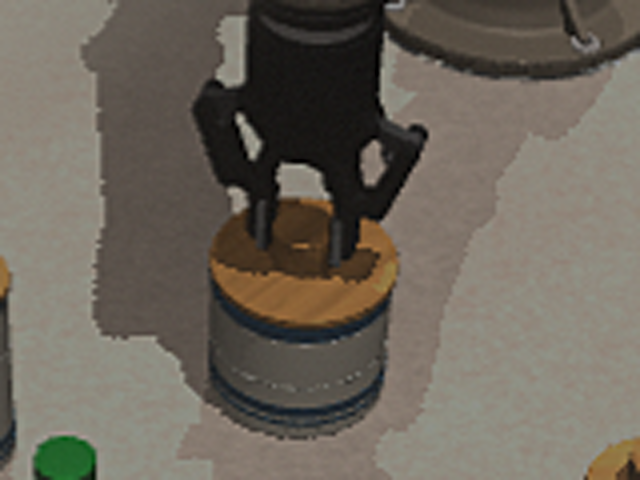

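Lid_4 is centred in jar_4's mouth, about 5 mm above its seat.

```bash
python3 -m crank '[{"jaw":20,"x":1,"y":0,"z":3,"ax":0,"ay":0,"az":0},{"jaw":20,"x":0,"y":0,"z":1.5,"ax":0,"ay":0,"az":0},{"jaw":20,"x":0,"y":0,"z":0,"ax":0,"ay":0,"az":0}]'; python3 -m crank '[{"jaw":20,"x":0,"y":0,"z":2.5,"ax":0,"ay":0,"az":0},{"jaw":20,"x":0,"y":0,"z":0,"ax":0,"ay":0,"az":0}]'
```

```text
t: 28.85
eef_pos: [0.4804, -0.0215, 0.1078]
tool_rot: [0.0, 1.0, 0.0, -0.0]
contact_force: [-0.2, -0.0, -1.5]
gripper_width: 0.447
t: 29.1
eef_pos: [0.4807, -0.0215, 0.106]
tool_rot: [0.0, 1.0, 0.0, 0.0]
contact_force: [-2.6, 0.7, 7.3]
gripper_width: 0.447
```

Seated. Release, lift and move clear.

```bash
python3 -m crank '[{"jaw":20,"x":0,"y":0,"z":1,"ax":0,"ay":0,"az":0},{"jaw":20,"x":0,"y":0,"z":-1.5,"ax":0,"ay":0,"az":0},{"jaw":60,"x":0,"y":0,"z":0,"ax":0,"ay":0,"az":0},{"jaw":100,"x":0,"y":0,"z":0,"ax":0,"ay":0,"az":0},{"jaw":100,"x":0,"y":0,"z":0,"ax":0,"ay":0,"az":0},{"jaw":100,"x":0,"y":0,"z":-10,"ax":0,"ay":0,"az":0},{"jaw":100,"x":0,"y":0,"z":-45,"ax":0,"ay":0,"az":0},{"jaw":100,"x":0,"y":0,"z":-50,"ax":0,"ay":0,"az":0}]'; python3 -m crank '[{"jaw":100,"x":-5,"y":40,"z":-10,"ax":0,"ay":0,"az":0},{"jaw":100,"x":0,"y":58,"z":0,"ax":0,"ay":0,"az":0},{"jaw":100,"x":0,"y":58,"z":0,"ax":0,"ay":0,"az":0},{"jaw":100,"x":0,"y":58,"z":0,"ax":0,"ay":0,"az":0},{"jaw":100,"x":-10,"y":58,"z":0,"ax":0,"ay":0,"az":0},{"jaw":100,"x":-20,"y":55,"z":0,"ax":0,"ay":0,"az":0},{"jaw":100,"x":-20,"y":55,"z":0,"ax":0,"ay":0,"az":0},{"jaw":100,"x":-20,"y":55,"z":0,"ax":0,"ay":0,"az":0},{"jaw":100,"x":-10,"y":30,"z":0,"ax":0,"ay":0,"az":0},{"jaw":100,"x":0,"y":0,"z":0,"ax":0,"ay":0,"az":0},{"jaw":100,"x":0,"y":0,"z":0,"ax":0,"ay":0,"az":0}]'
python3 - <<'E'
from h import *
from scipy.optimize import least_squares
Wn={}
for n in("scene","top"):
    p,d=eyes.read_camera(n); cv2.imwrite(f"pics/fin_{n}.png",p[:,:,::-1]); Wn[n]=cloud(n,d).reshape(-1,3)
hdr=[("1",.604,-.191,.135,.033),("2",.614,.219,.12,.041),("3",.453,.3916,.105,.049),("4",.4748,-.0214,.09,.057)]
for k,x,y,h,R in hdr:
  for n in Wn:
    W=Wn[n]; r=np.hypot(W[:,0]-x,W[:,1]-y)
    f=W[(r<R-.002)&(r>.023)&(abs(W[:,2]-h-.007)<.008)]
    t=W[(r<.022)&(abs(W[:,2]-h-.032)<.006)]
    pl=np.linalg.lstsq(np.c_[f[:,:2]-[x,y],np.ones(len(f))],f[:,2],rcond=None)[0]
    print(k,n,"flange top err mm",((np.median(f[:,2])-h-.007)*1000).round(1),"tilt deg",np.degrees(np.hypot(*pl[:2])).round(1),"knob top",t.mean(0).round(4),"err mm",((np.median(t[:,2])-h-.032)*1000).round(1))
    if n=="scene": pass
for nm,u,v in(("tumbler",360,315),("bottle",297,305)):
    a=cv2.imread("pics/scene0.png")[v-50:v+35,u-20:u+20].astype(int);b=cv2.imread("pics/fin_scene.png")[v-50:v+35,u-20:u+20].astype(int)
    print(nm,"mean diff",abs(a-b).mean().round(1))
a=cv2.imread("pics/fin_scene.png")[90:390,140:600]; cv2.imwrite("pics/fin_c.png",cv2.resize(a,None,fx=1.7,fy=1.7,interpolation=2))
E
```

```text
t: 30.1
eef_pos: [0.4799, -0.0214, 0.2121]
tool_rot: [-0.0, 1.0, 0.0, -0.001]
contact_force: [0.9, -0.6, 0.1]
gripper_width: 0.999
t: 31.48
eef_pos: [0.3965, -0.4874, 0.221]
tool_rot: [-0.0, 1.0, 0.001, 0.0]
contact_force: [0.5, 1.5, 0.0]
gripper_width: 1.0
1 scene flange top err mm -0.0 tilt deg 1.2 knob top [ 0.6051 -0.1892  0.1664] err mm -0.6
1 top flange top err mm 0.2 tilt deg 1.0 knob top [ 0.6035 -0.1921  0.1669] err mm -0.1
2 scene flange top err mm -0.1 tilt deg 1.0 knob top [0.6158 0.2215 0.1517] err mm -0.1
2 top flange top err mm -0.1 tilt deg 0.3 knob top [0.6142 0.2193 0.1517] err mm -0.0
3 scene flange top err mm 0.2 tilt deg 0.9 knob top [0.4561 0.3928 0.137 ] err mm -0.0
3 top flange top err mm -0.2 tilt deg 0.1 knob top [0.4536 0.3902 0.1364] err mm -0.6
4 scene flange top err mm -0.0 tilt deg 0.3 knob top [ 0.4782 -0.0196  0.1215] err mm -0.4
4 top flange top err mm -0.2 tilt deg 0.2 knob top [ 0.476  -0.0223  0.122 ] err mm 0.2
tumbler mean diff 1.6
bottle mean diff 1.4
```

View pics/fin_c.png

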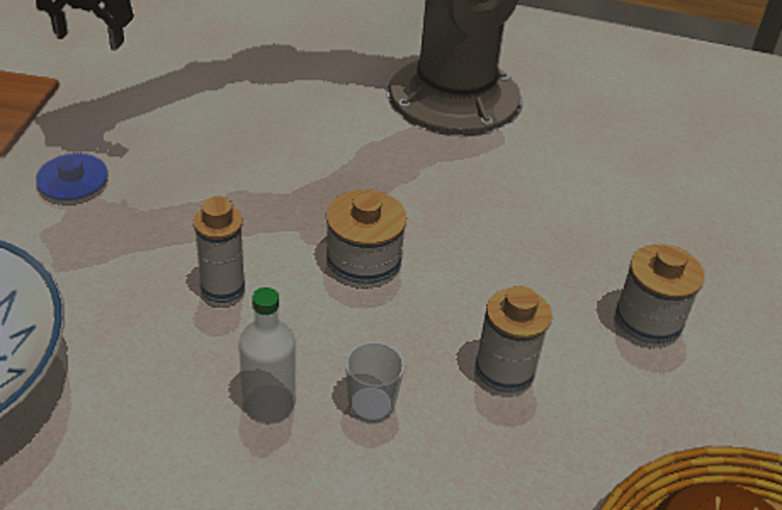

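All four jars stand upright and closed, jars 1 to 4 at crop (219,250), (513,340), (660,295) and (366,235). The bottle and tumbler haven't moved.

```bash
python3 -c "
from station import ticket; print(ticket.hand_in())"
```

```text
the job is handed in; nothing more can be done
None
```

All four jars are closed: I took lids 1 to 4 from the top of the pile down and seated each in its own jar. The job was handed in at about 31.5 s, with the gripper clear of everything.

- **Seating:** in both cameras the flange tops are within 0.2 mm of the closed height. Measured tilt is 0.1–1.2°, largest on jar_1, where few pixels were available. The highest force I saw was about 14 N, while pressing lid_3 down.
- **Bystanders:** the bottle and tumbler look unchanged from the first picture, and no jar was knocked over. The blue lid was not touched.
- **Disagreement:** the two cameras differ by 2–4 mm horizontally. I used their mean for the approach and the scene camera for the final lid-to-jar alignment. No check failed.

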